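# Balance the loaded rotisserie spit by feel

### The job

The rotisserie spit with the roast on it must be balanced before it goes over the fire. Lift the locking pin straight up out of its bore, park it hanging by its flange in the open notch of the same bracket and let it go; then take the wooden crank handle and turn the spit by it through at least one full turn, all in one direction, to feel which side of the roast is the heavy one (the bushes are too stiff for it to swing down by itself, and nothing shows outside). Finish still gripping the crank handle, holding the spit still with the heavy side of the roast straight down, so that I can clamp the counterweight on top; leave the counterweight and the two spice jars where they lie.

Things in the scene. Friction and masses are not known exactly. Their poses are not given: they have to be found in the camera images.
- stand: Steel rotisserie stand, fixed, turned a little about z. Origin: centre of its underside on the worktop; z up, x away from the robot, y along the spit (y+: robot's left, pin end; y-: crank end). Drip tray 150 x 270 x 18 mm (x, y, z); upright plates at y = -110 and +110 mm, 153 and 162 mm high. In the middle of the spit a tied roast, 94 mm thick, 144 mm long.
- bore (a point): Mouth of the pin's bore, 9.4 mm wide, vertical; at x 0, y 134, z 162 mm in the stand's frame. It goes through a flat steel bracket (44 mm wide in x, 8 mm thick, upper face z = 162 mm) that runs outward from the left upright, y = 108 to 208 mm. Below it is the spit's lock collar, into whose radial hole the pin reaches.
- notch (a point): Where the parked pin's axis belongs, on the bracket's upper face: x -1, y 184, z 162 mm in the stand's frame. The notch is a slot 11 mm wide (in y) through the bracket, open at its front edge (x = -22 mm, robot's side), closed at x = +5 mm, free below. The pin can be lowered in from above or brought in from the front.
- lock_pin: Loose steel pin, 60 g, upright in the bore at the start. Origin: middle of the underside of its flange (on the bracket's upper face); z up along the pin. Shank 8 mm thick, 30 mm long below the flange, tapered tip; flange 24 mm wide, 4 mm thick; knurled grip 16 mm thick, 4 to 30 mm above the origin. Raised over 31 mm it is clear of the bracket.
- spit (a joint): Angle of the spit (rad): 0 at the start, crank straight up, blocked by the pin. Grows as the top moves to the stand's x+ (away from the robot), counts on without end. Stays where left: steady friction 0.37 N m, plus or minus up to 0.32 N m from the heavy side (1 to 14 N at the handle), hardest to turn while the heavy side rises through axis level, lightest while it sinks through it.
- spit_axis (a point): Point on the spit's axis of rotation level with the middle of the crank handle: x 0, y -195, z 125 mm in the stand's frame. The axis runs along the stand's y. The direction of the roast's heavy side relative to the crank differs every time and cannot be seen; the crank itself is practically balanced.
- crank_grip (a point): Middle of the wooden crank handle, on its axis: a sleeve 18 mm thick, 87 mm long, spinning freely on a rod parallel to the spit, 50 mm from its axis, 52 mm outside the crank arm. At spit angle q it is at x = 50 sin q, y = -195, z = 125 + 50 cos q mm in the stand's frame. A gripper pointing down and closing along the stand's x can hold it all the way round.
- counterweight: Counterweight of the spit, loose on the worktop on the robot's side of the stand: a steel rod, 113 mm over all, with a disc 42 mm wide at one end and a clamp block at the other, 42 mm high, 350 g. Origin: on the worktop under the rod. Leave alone.
- pepper_jar: Spice jar with a black lid, 41 mm wide, 105 mm tall, standing loose on the worktop on the right, between the crank and the hob. Origin: centre of its underside. Leave alone.
- salt_jar: The second spice jar, same shape and size, near the first. Origin: centre of its underside. Leave alone.

How it is judged (in metres and radians):
On the way, in this order (a step that is already met when the one before it is completed fails the run):
1. the pin is out of the bore, hanging by its flange in the notch, and let go (horizontal distance between lock_pin and notch below 0.01 m and z of lock_pin in the frame of notch between -0.0025 and 0.0025 m and angle between lock_pin's own z axis and vertical below 0.12 rad and contact force between the fingers and lock_pin below 0.2 N), for 0.3 s.
2. the spit has been turned by its crank handle through a full turn in one direction ((value of joint spit above 5.8 rad or value of joint spit below -5.8 rad) and contact force between the fingers and crank_handle above 0.5 N), for 0.05 s.
At the end, for the whole second after the job is handed in: Heavy side straight down within 0.3 rad (its bone, bone_c0, lies hidden 30 mm off the axis); spit still; fingers grip the crank handle (over 1.5 N); pin hangs upright and untouched in the notch, flange on the bracket (2.5 mm), axis within 10 mm of the notch point (all of step 1 and x of bone_c0 in the frame of stand between -0.0089 and 0.0089 m and z of bone_c0 in the frame of stand below 0.125 m and velocity of joint spit between -0.1 and 0.1 rad/s and contact force between the fingers and crank_handle above 1.5 N); the arm keeps its last pose, push and grip.
It fails at once if the counterweight is pushed away (more than 30 mm) (distance of counterweight from where it was at the start of the episode above 0.03 m).
It fails at once if the pepper jar is pushed away (more than 30 mm) (distance of pepper_jar from where it was at the start of the episode above 0.03 m).
It fails at once if the salt jar is pushed away (more than 30 mm) (distance of salt_jar from where it was at the start of the episode above 0.03 m).
It also fails if it takes over 72 s, if anything falls off the work surface, if the arm or the gripper's body presses on something with over 40 N, if the wrist force passes 120 N, or if a joint passes its speed limit or range.

### The arm

A 6-joint arm with a two-finger parallel gripper is mounted at the origin on a cart in front of the work surface, level with it; the furniture and walls round the work are solid. World frame = base frame: x ahead of the robot, y to its left, z up, the work surface at z = 0. Lengths are in mm, angles in rad, forces in N, time in s.
With the tool pointing down it reaches from about 400 to 925 mm from the base axis. Payload 12.5 kg.
Tool frame: the origin (TCP) lies at the very end of the fingers, on their centre line; the grasp point (between the pads) lies 19 mm behind it; z points along the fingers, y is the line along which they close (so a half turn about z gives the same grasp; the last joint's range is limited). The gripper opens to 95 mm and grips with 3 to 60 N. Pads are 20 mm wide; open, the fingers measure 119 mm over their backs; the gripper's body (75 mm by 180 mm) begins 59 mm behind the grasp point.
Start: joints at [1.193, 0.491, 1.559, -0, 1.092, -0.106], TCP at [167.773, 602.079, 214.661] pointing down, gripper open.
Joint ranges: [-3.1, 3.1], [-0.84, 2.19], [0.05, 2.79], [-1.13, 4.28], [0.06, 2.93], [-2.69, 2.69]. Speed limits (rad/s): [2.22, 2.22, 2.79, 3.14, 3.14, 3.14].

### API

Orientations are given as [roll, pitch, yaw] about the fixed x, y, z axes, in that order (R = Rz(yaw) Ry(pitch) Rx(roll)).
In Python, from cell import env gives the robot as it stands.
- The arm moves only by the shell command python3 steer.py, which reads ROWS from standard input. ROWS is 1 to 5 rows, parted by semicolons, with the numbers parted by commas; each row has 5 numbers: dx, dy, dz in units of 50 mm, then a turn about the tool's z in units of 0.25 rad, then the opening from 0.0 (shut) to 1.0 (fully open); each row is the pose to reach, as a shift and turn from the pose commanded when the command began, along the tool's axes at that moment; what a row does not reach only later rows make up. A row lasts 1/12 s, in which the tool goes at most 41.7 mm and 0.125 rad, less where a joint would pass 70% of its speed; a pose out of reach is approached as far as the arm can. The fingers move at their own pace and stop on an object; the grip force is fixed at half the most. Time passes only in rows, so rows that do not move let the fingers close. It prints the time, the measured TCP pose, the force, the opening and the grip force at its end. Input that does not fit is refused with a message, and nothing moves.
- env.state(): the state, without advancing time (a new reading comes with each control period).
- env.read_camera(name): name is "side" or "top"; returns (picture, depth): 420x560x3 uint8, red, green, blue; 420x560 float32, mm along the optical axis (not along the pixel's ray), 0 where there is no reading.
- env.camera_info(name): a dict with "vertical_fov" (degrees; the focal length in pixels is half the picture's height over the tangent of half this angle, whatever the lens; pixels are square), "cx", "cy" (the principal point, pixels), "origin" and "attitude" of the camera in the world. Camera axes: x right, y down, z forward; pixel columns grow to the right and rows downward; lengths in mm; the calibration is good to about 2 mm. A picture is of the moment at which its call begins. camera_info takes no time and is no camera call.
- env.job_done(): hands the job in; it is judged then, once.
The state is a dict: "t": time; "joints": joint angles; "qvel": joint speeds; "tau": joint torques, N m; "eef_pos": TCP position; "tcp_rot": TCP orientation; "ft_force": force on the tool from outside, world axes, zero at the start; "moment": the same for the moment, N m; "opening": opening from 0.0 (shut) to 1.0 (fully open); "grip_force": force on a finger pad.
Only numpy, scipy, OpenCV 4.12 (cv2) and the standard library are available. Lean on these libraries where they do the work, as an engineer would, in place of code of your own. Each camera call takes 0.05 s, during which the arm holds its last target. There are 200 camera calls.

## Working session

There is one attempt and no reset: what is moved stays moved. The work goes in short steps, Python scripts to look and compute and a shell command to move; the robot and the scene stay as the last step left them, time stands still between calls to the robot, and variables do not carry over. Pictures are saved under pics/ and viewed, at most 10 in all, crops included, and the job is handed in when it is done.

```bash
ls; mkdir -p pics; python3 - <<'E'
from cell import env
import cv2,numpy as np
print(env.state())
for n in("side","top"):
    p,d=env.read_camera(n); print(n,env.camera_info(n))
    cv2.imwrite(f"pics/{n}0.png",p[:,:,::-1]); np.save(f"pics/{n}0.npy",d)
E
```

```text
cell.py
pics
steer.py
{'t': 0.0, 'joints': array([ 1.19340501e+00,  4.91573374e-01,  1.55946904e+00, -6.33682051e-06,
        1.09171393e+00, -1.05603255e-01]), 'qvel': array([ 0.00052402,  0.00014109, -0.00174359, -0.00224142, -0.00214977,
       -0.00017039]), 'tau': array([ 2.40867892e-03, -6.12632275e+01, -2.58193821e+01,  6.92475890e-02,
        4.80726804e-02, -7.65049072e-05]), 'eef_pos': array([167.67007121, 601.82221058, 214.04642616]), 'tcp_rot': array([-3.14043486e+00, -1.17072205e-04,  2.86980745e+00]), 'ft_force': array([ 0.63353774,  0.75860324, -0.44805216]), 'moment': array([-0.00723291, -0.01772701,  0.01929052]), 'grip_force': 0.0, 'opening': 0.9975816273967526}
side {'vertical_fov': 50.6499873767868, 'cx': 270.59731620334287, 'cy': 205.23638814370545, 'origin': array([448.99102137, 791.31764413, 811.37443661]), 'attitude': array([-2.29325822,  0.01680135, -3.10830875])}
top {'vertical_fov': 52.36949289382411, 'cx': 277.9918449699933, 'cy': 209.38454836930123, 'origin': array([ 307.71280613,  -13.2471077 , 1035.87900533]), 'attitude': array([-2.93328453e+00, -2.66719968e-03, -1.60262065e+00])}
```
View pics/side0.png

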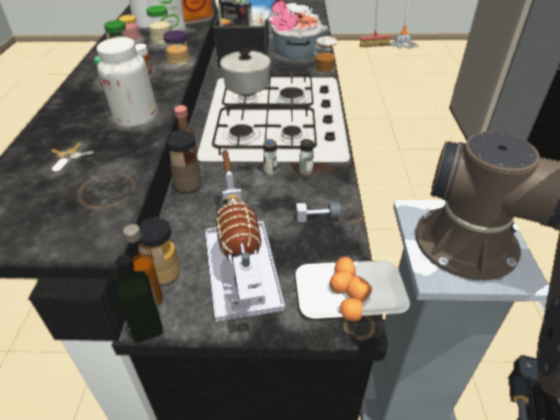

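View pics/top0.png

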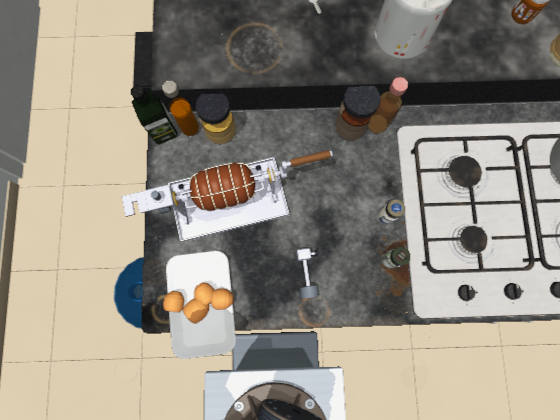

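The side view shows the stand at about (240,255) with its pin end toward the camera. In the top view the bracket runs (123–175, ~200), with the pin near (156,196), the notch near (133,205), the crank handle from (287,165) to (331,154), and the jars at (392,210) and (398,258). I'll zoom in.

```bash
cat > h.py <<'E'
import numpy as np,cv2
from scipy.spatial.transform import Rotation as R
from cell import env
def ray(n,u,v):
    i=env.camera_info(n); f=210/np.tan(np.radians(i["vertical_fov"]/2))
    return i["origin"],R.from_euler("xyz",i["attitude"]).as_matrix()@np.array([(u-i["cx"])/f,(v-i["cy"])/f,1])
def onz(n,u,v,z):
    o,d=ray(n,u,v); return o+d*(z-o[2])/d[2]
def pix(n,p):
    i=env.camera_info(n); f=210/np.tan(np.radians(i["vertical_fov"]/2))
    c=R.from_euler("xyz",i["attitude"]).as_matrix().T@(np.array(p,float)-i["origin"])
    return np.array([i["cx"]+f*c[0]/c[2],i["cy"]+f*c[1]/c[2]])
def dep(n,u,v,D):
    o,d=ray(n,u,v); return o+d*D[int(round(v)),int(round(u))]
E
python3 - <<'E'
from h import *
p=cv2.imread("pics/top0.png"); D=np.load("pics/top0.npy")
a=cv2.resize(p[180:225,115:185],None,fx=8,fy=8,interpolation=cv2.INTER_CUBIC)
b=cv2.resize(p[145:190,275:345],None,fx=8,fy=8,interpolation=cv2.INTER_CUBIC)
cv2.imwrite("pics/c0.png",np.hstack([cv2.resize(a,(400,257)),cv2.resize(b,(400,257))]) if 0 else cv2.resize(np.vstack([a,b]),(467,600*720//720)) )
# handle by colour
hsv=cv2.cvtColor(p,cv2.COLOR_BGR2HSV)
m=((hsv[...,0]<20)&(hsv[...,1]>120)&(hsv[...,2]>50)).astype(np.uint8); m[:145]=0;m[185:]=0;m[:,:280]=0;m[:,345:]=0
q=np.argwhere(m)[:,::-1]; print(len(q)); r=cv2.minAreaRect(q.astype(np.float32)); print(r)
print(onz("top",*r[0],175),cv2.fitLine(q.astype(np.float32),2,0,.01,.01).ravel())
print([dep("top",u,v,D).round(1) for u,v in q[::8]])
# bracket pixels by depth
pts=np.array([np.r_[u,v,dep("top",u,v,D)] for v in range(185,225) for u in range(115,185)])
s=pts[(abs(pts[:,4]-162)<6)]; print(len(s)); print(cv2.minAreaRect(s[:,2:4].astype(np.float32)))
s2=pts[(abs(pts[:,4]-192)<6)];print(len(s2),s2.mean(0),s2[:,4].std())
E
```

```text
280
((310.2647399902344, 158.058837890625), (7.518604278564453, 39.290767669677734), 75.96376037597656)
[598.25364641 -93.06999021 175.        ] [ 9.7111320e-01 -2.3861921e-01  3.1034644e+02  1.5795000e+02]
[array([ 610. , -119.7,  183.9]), array([ 608.9, -117.9,  180.9]), array([ 606.3, -104.9,  183.1]), array([ 604. , -121.1,  188.1]), array([ 604.5, -100.7,  182.3]), array([ 603.3, -117.2,  184.3]), array([603.2, -88.1, 180.8]), array([ 601.3, -104.5,  184.9]), array([ 600.7, -121.2,  185.1]), array([600.9, -83.7, 181.4]), array([ 599.4, -100.2,  184.3]), array([ 599. , -117. ,  183.9]), array([599.1, -71. , 181.3]), array([597.7, -87.6, 184. ]), array([ 598. , -104.6,  181.7]), array([ 597.1, -121.3,  182.8]), array([595.6, -66.5, 185.5]), array([596.6, -83.6, 181. ]), array([ 595.5, -100.2,  182.8]), array([ 595.6, -117.2,  181. ]), array([593.9, -62.3, 184.6]), array([593.7, -79.1, 183.7]), array([594.1, -96.1, 180.9]), array([ 593.9, -113. ,  179.8]), array([592.3, -62.3, 182.9]), array([591.9, -79.1, 182.3]), array([591.8, -95.9, 181.2]), array([589. , -57.8, 186.7]), array([589.1, -74.6, 184.7]), array([591.2, -92. , 176.7]), array([587.4, -62. , 184.3]), array([588.5, -79.1, 179.3]), array([585.7, -62. , 182.8]), array([587.1, -79.2, 176.9]), array([584.5, -68.4, 179.2])]
887
((524.1126708984375, 239.883056640625), (45.970333099365234, 129.63682556152344), 12.713325500488281)
55 [153.90909091 194.38181818 524.96748284 229.98413186 192.01910994] 2.116545231771742
```

View pics/c0.png

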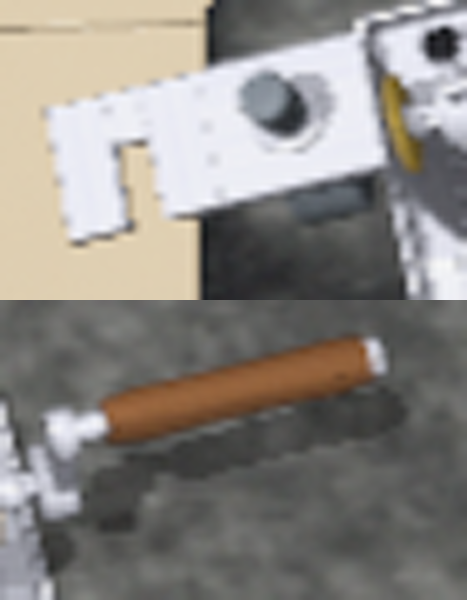

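The crop shows the open notch's closed end at about (135,201) full-image pixels, the pin's grip top at about (154,194), and the handle from (290,163) to (331,153). I'll work out the stand's pose and cross-check it on both views.

```bash
python3 - <<'E'
from h import *
p=cv2.imread("pics/top0.png"); s=cv2.imread("pics/side0.png")
pin=np.array([525,230.]);g=onz("top",310.3,158,177)[:2]
d=pin-g; print("len",np.linalg.norm(d),"g",g); ey=d/np.linalg.norm(d); ex=np.array([ey[1],-ey[0]]); yaw=np.arctan2(-ey[0],ey[1]); print("yaw",yaw)
o=(pin-134*ey+g+195*ey)/2
W=lambda x,y,z:np.r_[o+x*ex+y*ey,z]
print("origin",o,"notch",W(-1,184,162),"bore",W(0,134,162),"grip",W(0,-195,175))
for n,im in(("top",p),("side",s)):
    im=cv2.resize(im,None,fx=4,fy=4,interpolation=cv2.INTER_CUBIC)
    def dot(P,c):
        u=pix(n,P)*4+1.5; cv2.drawMarker(im,tuple(int(x) for x in u),c,cv2.MARKER_CROSS,12,1)
    for x,y in((-22,208),(22,208),(5,184),(-22,189.5),(-22,178.5),(-22,108)): dot(W(x,y,162),(0,0,255))
    dot(W(0,134,192),(255,0,0));dot(W(0,134,166),(0,160,0))
    for y in(-238.5,-195,-151.5): dot(W(0,y,184),(255,0,0))
    if n=="top":
        a=im[4*180:4*225,4*115:4*190];b=im[4*140:4*185,4*275:4*350]
    else:
        print([pix(n,W(*q)) for q in((0,184,162),(0,134,192),(0,-195,175))])
        u=pix(n,W(0,150,162)).astype(int);c=im[4*u[1]-120:4*u[1]+180,4*u[0]-150:4*u[0]+150]
        u=pix(n,W(0,-195,184)).astype(int);e=im[4*u[1]-150:4*u[1]+150,4*u[0]-150:4*u[0]+150]
cv2.imwrite("pics/chk.png",np.vstack([np.hstack([a,b]),np.hstack([c,e])])[:600,:800])
for n,u,v in(("pepper",393,206),("salt",399,257)): print(n,onz("top",u,v,105))
E
```

```text
len 331.04783665708806 g [597.70640887 -92.96508831]
yaw 0.2214301547415129
origin [554.65463938  98.2727785 ] notch [513.26803961 277.56067368 162.        ] bore [525.22487815 229.0010813  162.        ] grip [597.48153072 -91.96616961 175.        ]
[array([250.37449573, 285.05592418]), array([245.5439886 , 254.21296664]), array([226.42362526, 161.1171641 ])]
pepper [ 503.99271082 -278.95530068  105.        ]
salt [ 390.10449146 -282.07327955  105.        ]
```

View pics/chk.png

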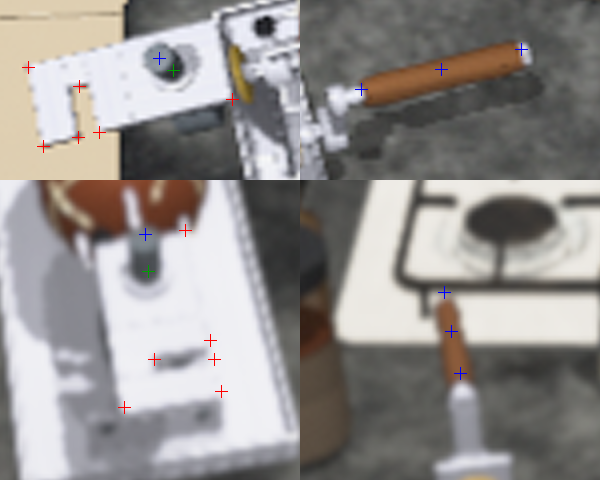

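The rows are not in the units I measure in: shifts go in units of 50 mm and turns go in units of 0.25 rad. I convert before sending: -444 mm is -8.88, -262 mm is -5.24, 1.077 rad is 4.308.

```bash
cat >> h.py <<'E'
def go(x,y,z,yaw=1.7922):
    "tool-axis shift and turn from measured pose to target, down-pointing"
    s=env.state(); M=R.from_euler("xyz",s["tcp_rot"]).as_matrix()
    t=(s["tcp_rot"][2]-yaw+np.pi)%(2*np.pi)-np.pi
    print("t",round(s["t"],2),"shift",(M.T@(np.array([x,y,z])-s["eef_pos"])).round(1),"turn",round(t,3),"pos",s["eef_pos"].round(1),"rpy",s["tcp_rot"].round(3),"F",s["ft_force"].round(1),"op",round(s["opening"],3),"grip",round(s["grip_force"],1))
E
echo '-8.88,-5.24,-0.24,4.308,1;-8.88,-5.24,-0.24,4.308,1;-8.88,-5.24,-0.24,4.308,1;-8.88,-5.24,-0.24,4.308,1;-8.88,-5.24,-0.24,4.308,1' | python3 steer.py
python3 -c "from h import *;go(525,229.5,226)"
```

```text
t: 0.52
eef_pos: [312.9, 450.3, 219.3]
tcp_rot: [-3.141, 0.0, 2.239]
ft_force: [0.5, 0.5, 0.2]
opening: 0.999
grip_force: 0.0
t 0.52 shift [-304.7   29.6   -6.7] turn 0.447 pos [312.9 450.3 219.3] rpy [-3.141  0.     2.239] F [0.5 0.5 0.2] op 0.999 grip 0.0
```

```bash

echo '-6.1,0.6,-0.12,1.788,1;-6.1,0.6,-0.12,1.788,1;-6.1,0.6,-0.12,1.788,1;-6.1,0.6,-0.12,1.788,1;-6.1,0.6,-0.12,1.788,1' | python3 steer.py
python3 -c "from h import *;go(525,229.5,226)"
```

```text
t: 0.93
eef_pos: [458.5, 300.9, 223.5]
tcp_rot: [-3.141, -0.0, 1.793]
ft_force: [0.4, 0.7, 1.2]
opening: 1.001
grip_force: 0.0
t 0.93 shift [-84.3  49.2  -2.5] turn 0.001 pos [458.5 300.9 223.5] rpy [-3.141 -0.     1.793] F [0.4 0.7 1.2] op 1.001 grip 0.0
```

```bash

echo '-1.68,0.98,-0.04,0,1;-1.68,0.98,-0.04,0,1;-1.68,0.98,-0.04,0,1;-1.68,0.98,-0.04,0,0.5;-1.68,0.98,-0.04,0,0.5' | python3 steer.py
python3 - <<'E'
from h import *
go(525,229.5,169)
for n in("top","side"):
    p,_=env.read_camera(n)
    u=pix(n,[525,229.5,180]).astype(int); c=p[u[1]-45:u[1]+45,u[0]-45:u[0]+45,::-1]
    globals()[n]=cv2.resize(c,(400,400),interpolation=cv2.INTER_CUBIC)
cv2.imwrite("pics/over.png",np.hstack([top,side]))
E
```

```text
t: 1.35
eef_pos: [524.0, 231.6, 225.1]
tcp_rot: [-3.141, -0.0, 1.796]
ft_force: [0.0, 0.4, -0.3]
opening: 0.911
grip_force: 0.0
t 1.35 shift [-2.3  0.6 56.1] turn 0.004 pos [524.  231.6 225.1] rpy [-3.141 -0.     1.796] F [ 0.   0.4 -0.3] op 0.911 grip 0.0
```

View pics/over.png

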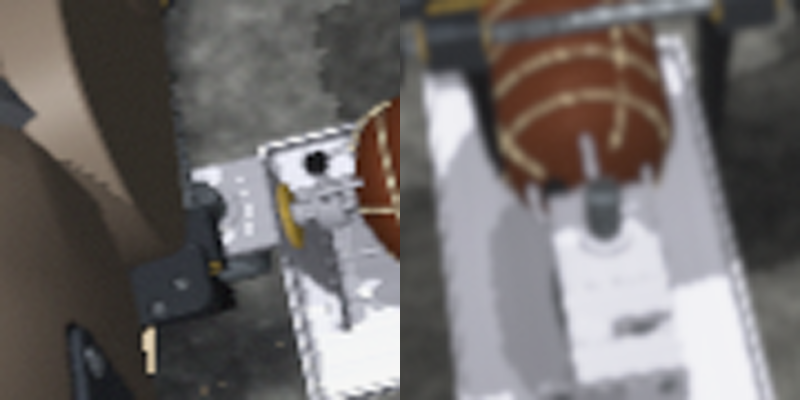

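The gripper is over the pin: in the side crop the fingers, at about x = 440 and 710, straddle the pin at (602,205). I'll descend and then close.

```bash

echo '-0.02,0,0.6,0,0.5;-0.02,0,1.08,0,0.5;-0.02,0,1.08,0,0.5;-0.02,0,1.08,0,0.5;-0.02,0,1.08,0,0.5' | python3 steer.py
python3 -c "from h import *;go(525,229.5,170)"
```

```text
t: 1.87
eef_pos: [524.3, 231.9, 172.8]
tcp_rot: [3.14, -0.0, 1.799]
ft_force: [0.4, -1.4, 0.6]
opening: 0.514
grip_force: 0.0
t 1.87 shift [-2.5  0.1  2.8] turn 0.007 pos [524.3 231.9 172.8] rpy [ 3.14  -0.     1.799] F [ 0.4 -1.4  0.6] op 0.514 grip 0.0
```

```bash

echo '-0.04,0,0.06,0,0.5;-0.04,0,0.06,0,0;-0.04,0,0.06,0,0;-0.04,0,0.06,0,0;-0.04,0,0.06,0,0' | python3 steer.py
echo '0,0,0,0,0;0,0,0,0,0;0,0,0,0,0;0,0,0,0,0;0,0,0,0,0' | python3 steer.py
python3 -c "from h import *;go(525,229.5,170)"
```

```text
t: 2.28
eef_pos: [524.9, 229.0, 168.9]
tcp_rot: [3.141, -0.0, 1.798]
ft_force: [0.9, 0.5, -0.4]
opening: 0.278
grip_force: 0.0
t: 2.7
eef_pos: [525.2, 229.0, 168.8]
tcp_rot: [3.141, -0.0, 1.798]
ft_force: [2.8, 2.1, 0.9]
opening: 0.16
grip_force: 30.0
t 2.7 shift [ 0.5 -0.  -1.2] turn 0.006 pos [525.2 229.  168.8] rpy [ 3.141 -0.     1.798] F [2.8 2.1 0.9] op 0.16 grip 30.0
```

```bash

echo '0,0,-0.24,0,0;0,0,-0.48,0,0;0,0,-0.76,0,0;0,0,-0.76,0,0;0,0,-0.76,0,0' | python3 steer.py
echo '0.4,-0.01,0,0,0;0.8,-0.02,0,0,0;1,-0.02,0,0,0;1,-0.02,0,0,0;1,-0.02,0,0,0' | python3 steer.py
python3 - <<'E'
from h import *
go(513.3,277.6,170)
for n in("top","side"):
    p,_=env.read_camera(n)
    u=pix(n,[515,270,170]).astype(int); c=p[u[1]-45:u[1]+45,u[0]-45:u[0]+45,::-1]
    globals()[n]=cv2.resize(c,(400,400),interpolation=cv2.INTER_CUBIC)
cv2.imwrite("pics/lift.png",np.hstack([top,side]))
E
```

```text
t: 3.12
eef_pos: [524.6, 229.0, 206.5]
tcp_rot: [3.141, -0.0, 1.798]
ft_force: [-0.1, -0.0, -0.2]
opening: 0.163
grip_force: 30.0
t: 3.53
eef_pos: [512.2, 277.4, 205.8]
tcp_rot: [-3.14, 0.0, 1.799]
ft_force: [0.4, -0.7, -0.3]
opening: 0.163
grip_force: 30.0
t 3.53 shift [-0.1  1.1 35.8] turn 0.007 pos [512.2 277.4 205.8] rpy [-3.14   0.     1.799] F [ 0.4 -0.7 -0.3] op 0.163 grip 30.0
```

View pics/lift.png

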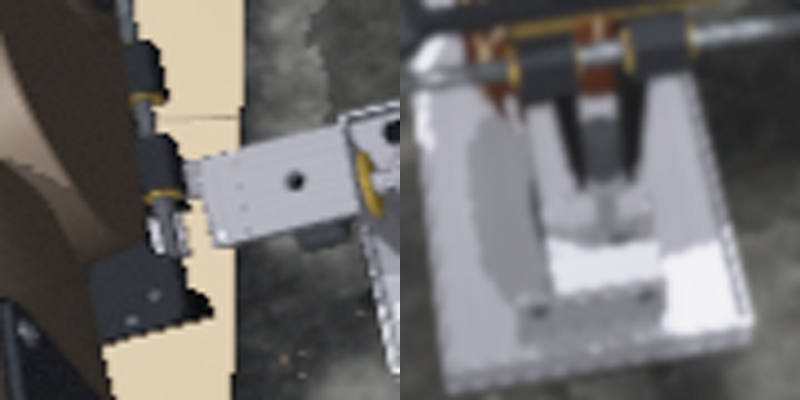

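The bore at (293,180) is empty, and the pin is held over the notch with the shank visible at (605,210) in the side crop. I'll lower it.

```bash

echo '0,0.01,0.2,0,0;0,0.01,0.4,0,0;0,0.01,0.58,0,0;0,0.01,0.72,0,0;0,0.01,0.74,0,0' | python3 steer.py
echo '0,0,0,0,0;0,0,0,0,0' | python3 steer.py
```

```text
t: 4.05
eef_pos: [512.7, 277.2, 167.9]
tcp_rot: [-3.14, 0.0, 1.798]
ft_force: [-0.7, 0.0, -1.7]
opening: 0.166
grip_force: 30.0
t: 4.22
eef_pos: [513.1, 277.6, 169.4]
tcp_rot: [-3.141, -0.0, 1.798]
ft_force: [-0.3, 0.2, 0.1]
opening: 0.163
grip_force: 30.0
```

```bash

echo '0,0,0.01,0,0.3;0,0,0.01,0,0.5;0,0,0.01,0,0.5;0,0,0.01,0,0.5;0,0,0.01,0,0.5' | python3 steer.py
echo '0,0,0,0,0.5;0,0,-0.4,0,0.5;0,0,-1,0,0.5;0,0,-1.4,0,0.5;0,0,-1.4,0,0.5' | python3 steer.py
python3 - <<'E'
from h import *
go(597.5,-92,230)
for n in("top","side"):
    p,_=env.read_camera(n)
    u=pix(n,[515,270,170]).astype(int); c=p[u[1]-45:u[1]+45,u[0]-45:u[0]+45,::-1]
    globals()[n]=cv2.resize(c,(400,400),interpolation=cv2.INTER_CUBIC)
cv2.imwrite("pics/park.png",np.hstack([top,side]))
E
```

```text
t: 4.63
eef_pos: [513.1, 277.6, 169.2]
tcp_rot: [3.141, -0.0, 1.798]
ft_force: [0.5, 1.3, -0.6]
opening: 0.449
grip_force: 0.0
t: 5.05
eef_pos: [514.3, 278.2, 243.2]
tcp_rot: [3.135, -0.001, 1.798]
ft_force: [-1.3, -0.0, 0.8]
opening: 0.5
grip_force: 0.0
t 5.05 shift [-379.4   -2.4   12.7] turn 0.006 pos [514.3 278.2 243.2] rpy [ 3.135e+00 -1.000e-03  1.798e+00] F [-1.3 -0.   0.8] op 0.5 grip 0.0
```

View pics/park.png

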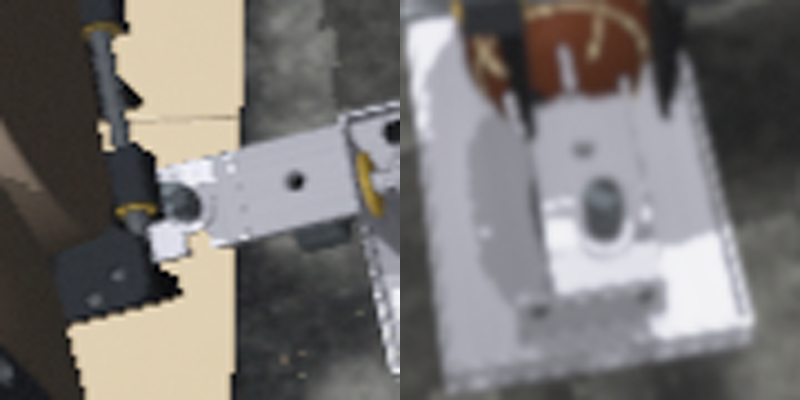

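The pin hangs upright in the notch (side crop (603,210), flange on the bracket) and the bore is empty. Next is the crank.

```bash

echo '-7.64,-0.04,0.24,0.024,0.6;-7.64,-0.04,0.24,0.024,0.6;-7.64,-0.04,0.24,0.024,0.6;-7.64,-0.04,0.24,0.024,0.6;-7.64,-0.04,0.24,0.024,0.6' | python3 steer.py
echo '-3.7,-0.02,0.08,0,0.6;-3.7,-0.02,0.08,0,0.6;-3.7,-0.02,0.08,0,0.6;-3.7,-0.02,0.08,0,0.6;-3.7,-0.02,0.08,0,0.6' | python3 steer.py
python3 -c "from h import *;go(598.2,-95,156)"
```

```text
t: 5.57
eef_pos: [558.4, 72.6, 231.2]
tcp_rot: [-3.14, -0.001, 1.792]
ft_force: [0.8, 0.4, -0.1]
opening: 0.597
grip_force: 0.0
t: 5.98
eef_pos: [598.5, -110.6, 226.7]
tcp_rot: [-3.14, -0.0, 1.789]
ft_force: [-0.6, 0.3, -0.7]
opening: 0.601
grip_force: 0.0
t 5.98 shift [15.3  3.3 70.7] turn -0.003 pos [ 598.5 -110.6  226.7] rpy [-3.14  -0.     1.789] F [-0.6  0.3 -0.7] op 0.601 grip 0.0
```

```bash

echo '0.28,0.06,0.4,0,0.6;0.3,0.06,1,0,0.6;0.3,0.06,1.4,0,0.6;0.3,0.06,1.4,0,0.6;0.3,0.06,1.4,0,0.6' | python3 steer.py
python3 -c "from h import *;go(598.2,-95,156)"
echo '0,0,0,0,0;0,0,0,0,0;0,0,0,0,0;0,0,0,0,0;0,0,0,0,0' | python3 steer.py
echo '0,0,0,0,0;0,0,0,0,0;0,0,0,0,0' | python3 steer.py
python3 -c "from h import *;go(598.2,-95,156)"
```

```text
t: 6.4
eef_pos: [597.5, -90.8, 157.2]
tcp_rot: [-3.139, -0.002, 1.792]
ft_force: [0.1, 0.6, 0.4]
opening: 0.599
grip_force: 0.0
t 6.4 shift [-4.2 -0.2  1.2] turn -0.0 pos [597.5 -90.8 157.2] rpy [-3.139e+00 -2.000e-03  1.792e+00] F [0.1 0.6 0.4] op 0.599 grip 0.0
t: 6.82
eef_pos: [598.2, -91.0, 159.1]
tcp_rot: [3.141, 0.0, 1.792]
ft_force: [0.0, -0.0, 0.5]
opening: 0.309
grip_force: 0.0
t: 7.07
eef_pos: [598.0, -91.0, 158.7]
tcp_rot: [-3.142, -0.0, 1.792]
ft_force: [-1.3, -0.0, 1.7]
opening: 0.176
grip_force: 30.0
t 7.07 shift [-4.  -0.6  2.7] turn -0.0 pos [598.  -91.  158.7] rpy [-3.142 -0.     1.792] F [-1.3 -0.   1.7] op 0.176 grip 30.0
```

```bash

echo '0,0.208,0.022,0,0;0,0.406,0.086,0,0;0,0.588,0.19,0,0' | python3 steer.py
python3 -c "from h import *;go(598,-91,158.7)"
echo '0,0.156,0.14,0,0;0,0.278,0.31,0,0;0,0.364,0.5,0,0' | python3 steer.py
python3 -c "from h import *;go(598,-91,158.7)"
```

```text
t: 7.32
eef_pos: [626.7, -84.5, 148.7]
tcp_rot: [-3.14, -0.0, 1.792]
ft_force: [-5.8, -3.1, -4.7]
opening: 0.175
grip_force: 30.0
t 7.32 shift [ -0.  -29.5 -10. ] turn -0.0 pos [626.7 -84.5 148.7] rpy [-3.14  -0.     1.792] F [-5.8 -3.1 -4.7] op 0.175 grip 30.0
t: 7.57
eef_pos: [644.2, -80.6, 122.8]
tcp_rot: [-3.139, -0.0, 1.792]
ft_force: [-10.8, -4.6, 0.1]
opening: 0.182
grip_force: 30.0
t 7.57 shift [  0.  -47.5 -35.8] turn -0.0 pos [644.2 -80.6 122.8] rpy [-3.139 -0.     1.792] F [-10.8  -4.6   0.1] op 0.182 grip 30.0
```

```bash

echo '0,0.042,0.206,0,0;0,0.042,0.414,0,0;0,0,0.62,0,0' | python3 steer.py
python3 -c "from h import *;go(598,-91,158.7)"
echo '0,-0.086,0.19,0,0;0,-0.208,0.36,0,0;0,-0.364,0.5,0,0' | python3 steer.py
python3 -c "from h import *;go(598,-91,158.7)"
echo '0,-0.182,0.104,0,0;0,-0.38,0.168,0,0;0,-0.588,0.19,0,0' | python3 steer.py
python3 -c "from h import *;go(598,-91,158.7)"
```

```text
t: 7.82
eef_pos: [643.6, -80.7, 92.0]
tcp_rot: [-3.138, -0.001, 1.792]
ft_force: [-15.4, -5.0, 11.8]
opening: 0.177
grip_force: 30.0
t 7.82 shift [  0.  -46.9 -66.5] turn 0.0 pos [643.6 -80.7  92. ] rpy [-3.138e+00 -1.000e-03  1.792e+00] F [-15.4  -5.   11.8] op 0.177 grip 30.0
t: 8.07
eef_pos: [626.8, -84.6, 68.4]
tcp_rot: [3.141, 0.0, 1.792]
ft_force: [-6.0, 1.7, 21.6]
opening: 0.174
grip_force: 30.0
t 8.07 shift [  0.  -29.5 -90.3] turn -0.0 pos [626.8 -84.6  68.4] rpy [3.141 0.    1.792] F [-6.   1.7 21.6] op 0.174 grip 30.0
t: 8.32
eef_pos: [600.5, -90.5, 58.8]
tcp_rot: [3.136, 0.001, 1.792]
ft_force: [10.1, 6.1, 0.4]
opening: 0.179
grip_force: 30.0
t 8.32 shift [ -0.   -1.9 -99.9] turn -0.001 pos [600.5 -90.5  58.8] rpy [3.136e+00 1.000e-03 1.792e+00] F [10.1  6.1  0.4] op 0.179 grip 30.0
```

```bash

echo '0,-0.208,-0.022,0,0;0,-0.406,-0.086,0,0;0,-0.588,-0.19,0,0' | python3 steer.py
python3 -c "from h import *;go(598,-91,158.7)"
echo '0,-0.156,-0.14,0,0;0,-0.278,-0.31,0,0;0,-0.364,-0.5,0,0' | python3 steer.py
python3 -c "from h import *;go(598,-91,158.7)"
echo '0,-0.042,-0.206,0,0;0,-0.042,-0.414,0,0;0,0,-0.62,0,0' | python3 steer.py
python3 -c "from h import *;go(598,-91,158.7)"
echo '0,0.086,-0.19,0,0;0,0.208,-0.36,0,0;0,0.364,-0.5,0,0' | python3 steer.py
python3 -c "from h import *;go(598,-91,158.7)"
echo '0,0.182,-0.104,0,0;0,0.38,-0.168,0,0;0,0.588,-0.19,0,0' | python3 steer.py
python3 -c "from h import *;go(598,-91,158.7)"
```

```text
t: 8.57
eef_pos: [570.5, -97.1, 67.0]
tcp_rot: [3.139, 0.0, 1.792]
ft_force: [7.7, 1.8, -8.2]
opening: 0.178
grip_force: 30.0
t 8.57 shift [ -0.1  28.4 -91.7] turn -0.001 pos [570.5 -97.1  67. ] rpy [3.139 0.    1.792] F [ 7.7  1.8 -8.2] op 0.178 grip 30.0
t: 8.82
eef_pos: [551.2, -101.4, 92.1]
tcp_rot: [-3.14, -0.001, 1.792]
ft_force: [3.5, -0.6, -12.1]
opening: 0.176
grip_force: 30.0
t 8.82 shift [ -0.1  47.9 -66.6] turn -0.0 pos [ 551.2 -101.4   92.1] rpy [-3.140e+00 -1.000e-03  1.792e+00] F [  3.5  -0.6 -12.1] op 0.176 grip 30.0
t: 9.07
eef_pos: [550.8, -101.4, 124.8]
tcp_rot: [-3.14, -0.001, 1.792]
ft_force: [2.3, -0.9, -10.3]
opening: 0.18
grip_force: 30.0
t 9.07 shift [ -0.1  48.3 -34. ] turn -0.001 pos [ 550.8 -101.4  124.8] rpy [-3.140e+00 -1.000e-03  1.792e+00] F [  2.3  -0.9 -10.3] op 0.18 grip 30.0
t: 9.32
eef_pos: [569.6, -97.2, 150.3]
tcp_rot: [3.141, -0.0, 1.792]
ft_force: [1.2, -0.8, -15.2]
opening: 0.175
grip_force: 30.0
t 9.32 shift [-0.1 29.1 -8.4] turn -0.001 pos [569.6 -97.2 150.3] rpy [ 3.141 -0.     1.792] F [  1.2  -0.8 -15.2] op 0.175 grip 30.0
t: 9.57
eef_pos: [598.1, -90.8, 159.1]
tcp_rot: [-3.14, -0.0, 1.792]
ft_force: [-4.1, -4.6, -15.6]
opening: 0.173
grip_force: 30.0
t 9.57 shift [-0.1 -0.2  0.4] turn -0.0 pos [598.1 -90.8 159.1] rpy [-3.14  -0.     1.792] F [ -4.1  -4.6 -15.6] op 0.173 grip 30.0
```

```bash
cat > fit.py <<'E'
from h import *
D=np.array([[626.7,-84.5,148.7,-5.8,-3.1,-4.7],[644.2,-80.6,122.8,-10.8,-4.6,.1],[643.6,-80.7,92,-15.4,-5,11.8],[626.8,-84.6,68.4,-6,1.7,21.6],[600.5,-90.5,58.8,10.1,6.1,.4],[570.5,-97.1,67,7.7,1.8,-8.2],[551.2,-101.4,92.1,3.5,-.6,-12.1],[550.8,-101.4,124.8,2.3,-.9,-10.3],[569.6,-97.2,150.3,1.2,-.8,-15.2],[598.1,-90.8,159.1,-4.1,-4.6,-15.6]])
e=np.array([.9756,.2196]); x=(D[:,:2]-[598,-91])@e; z=D[:,2]-108.7; q=np.unwrap(np.arctan2(x,z)); fx=D[:,3:5]@e; fz=D[:,5]
Rt=-(fx*np.cos(q)-fz*np.sin(q)); Rr=fx*np.sin(q)+fz*np.cos(q)
print(np.c_[np.degrees(q)%360,np.hypot(x,z),Rt,Rr].round(1))
def fit(i,c=None):
    A=np.c_[np.sin(q),np.cos(q),np.ones_like(q)][i]; y=Rt[i]
    if c is not None: A,y=A[:,:2],y-c
    s=np.linalg.lstsq(A,y,rcond=None)[0]
    # R=c-a sin(q+phi): sin coef=-a cos(phi), cos coef=-a sin(phi); down when q=pi-phi
    phi=np.arctan2(-s[1],-s[0]); print("coef",s.round(2),"amp",np.hypot(*s[:2]).round(2),"q_down deg",np.degrees(np.pi-phi)%360,"res",(y-A@s).round(1))
fit(np.arange(len(q))); fit(np.arange(len(q)),7.4)
E
python3 fit.py
```

```text
[[ 3.630e+01  4.970e+01  2.300e+00 -7.500e+00]
 [ 7.340e+01  4.940e+01  3.400e+00 -1.100e+01]
 [ 1.097e+02  4.960e+01  5.700e+00 -1.920e+01]
 [ 1.438e+02  4.990e+01  8.300e+00 -2.070e+01]
 [ 1.771e+02  5.000e+01  1.120e+01  2.000e-01]
 [ 2.140e+02  5.030e+01  1.110e+01  2.400e+00]
 [ 2.509e+02  5.070e+01  1.250e+01  9.000e-01]
 [ 2.884e+02  5.090e+01  9.100e+00 -5.200e+00]
 [ 3.251e+02  5.070e+01  7.900e+00 -1.300e+01]
 [ 2.000e-01  5.040e+01  5.000e+00 -1.560e+01]]
coef [-3.41 -3.11  7.67] amp 4.62 q_down deg 137.61985022468377 res [-0.8 -0.1  0.2  0.2  0.6 -1.   0.6 -0.8  0.8  0.4]
coef [-3.41 -3.12] amp 4.62 q_down deg 137.53492731182354 res [-0.5  0.1  0.4  0.4  0.9 -0.7  0.9 -0.5  1.1  0.7]
```

```bash

echo '0,0.208,0.022,0,0;0,0.406,0.086,0,0;0,0.588,0.19,0,0' | python3 steer.py
echo '0,0.156,0.14,0,0;0,0.278,0.31,0,0;0,0.364,0.5,0,0' | python3 steer.py
echo '0,0.042,0.206,0,0;0,0.042,0.414,0,0;0,0,0.62,0,0' | python3 steer.py
echo '0,-0.114,0.234,0,0;0,-0.278,0.428,0,0;0,-0.278,0.428,0,0;0,-0.278,0.428,0,0;0,-0.278,0.428,0,0' | python3 steer.py
python3 - <<'E'
from h import *
go(598,-91,158.7)
s=env.state();x=(s["eef_pos"][:2]-[598,-91])@[.9756,.2196];print(np.degrees(np.arctan2(x,s["eef_pos"][2]-108.7)))
for n in("top","side"):
    p,_=env.read_camera(n)
    u=pix(n,[560,90,120]).astype(int); c=p[u[1]-50:u[1]+100,max(0,u[0]-110):u[0]+110,::-1] if n=="side" else p[u[1]-75:u[1]+75,u[0]-110:u[0]+110,::-1]
    globals()[n]=cv2.resize(c,(400,273),interpolation=cv2.INTER_CUBIC)
cv2.imwrite("pics/end.png",np.vstack([top,side]))
E
```

```text
t: 9.82
eef_pos: [626.3, -84.6, 149.2]
tcp_rot: [-3.139, -0.0, 1.792]
ft_force: [-10.1, -5.8, -9.6]
opening: 0.179
grip_force: 30.0
t: 10.07
eef_pos: [643.9, -80.7, 124.2]
tcp_rot: [-3.138, -0.0, 1.792]
ft_force: [-13.1, -5.9, 0.1]
opening: 0.177
grip_force: 30.0
t: 10.32
eef_pos: [644.1, -80.6, 93.9]
tcp_rot: [-3.14, -0.0, 1.792]
ft_force: [-13.3, -3.8, 9.2]
opening: 0.178
grip_force: 30.0
t: 10.73
eef_pos: [630.5, -83.7, 72.2]
tcp_rot: [-3.14, -0.0, 1.792]
ft_force: [-6.4, -4.5, -3.5]
opening: 0.177
grip_force: 30.0
t 10.73 shift [  0.1 -33.5 -86.5] turn -0.0 pos [630.5 -83.7  72.2] rpy [-3.14  -0.     1.792] F [-6.4 -4.5 -3.5] op 0.177 grip 30.0
137.58943359134946
```

View pics/end.png

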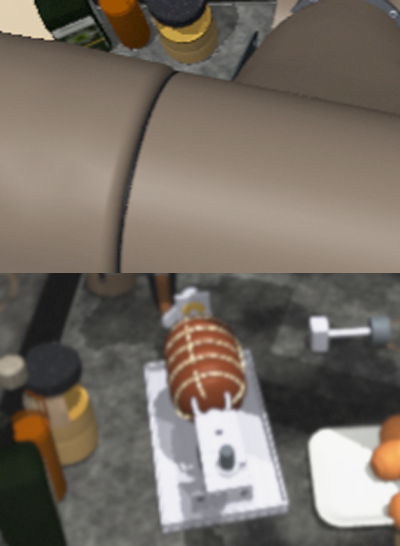

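The pin hangs in the notch (lower crop (227,457)) and the counterweight is in place. The spit is held at 137.6° past one full turn, where the force fit puts the heavy side straight down. Handing in.

```bash
python3 -c "from cell import env;print(env.job_done())"
```

```text
the job is handed in; nothing more can be done
None
```

The job is handed in, with no verdict returned: the pin is parked in the notch, and the spit has been turned one full turn plus 137.6° forward. The crank is still gripped there, where the force fit puts the heavy side straight down, to about 4° by my estimate (0.3 rad, or 17°, allowed).

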